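# Release the stout vial from the rocker-gate dispenser

### The arm

A 6-joint arm with a two-finger parallel gripper is mounted at the origin on the work surface. World frame = base frame: x ahead of the robot, y to its left, z up, the work surface at z = 0. Lengths are in m, angles in degrees, forces in N, time in s.
With the tool pointing down it reaches from about 0.3 to 0.75 m from the base axis. Payload 8.5 kg.
Tool frame: the origin (TCP) lies at the very end of the fingers, on their centre line; the grasp point (between the pads) lies 19 mm behind it; z points along the fingers, y is the line along which they close (so a half turn about z gives the same grasp; the last joint's range is limited). The gripper opens to 85 mm and grips with 20 to 120 N. Pads are 22 mm wide; open, the fingers measure 114 mm over their backs; the gripper's body (76 mm by 85 mm) begins 54 mm behind the grasp point. The pads swing forward as they close: fully open they stand 13 mm farther back than shut.
Start: joints at [-87.794, 21.807, 74.336, -0, 83.858, -12.336], TCP at [0.138, -0.532, 0.231] pointing down, gripper open.
Joint ranges: [-178.18, 178.18], [-50.72, 133.34], [12.68, 142.11], [-81.47, 261.47], [9.98, 163.14], [-165.26, 165.26]. Speed limits (degrees/s): [136.94, 136.94, 180, 180, 180, 180].

### API

Orientations are given as a 3x3 rotation matrix whose columns are the frame's x, y, z axes.
In Python, from rig import env, optics, spotter gives the robot as it stands.
- The arm moves only by the shell command python3 -m crank 'ROWS' [FORCE]. ROWS is JSON, one flat list of numbers, 5 for each row, row after row: the finger opening in cm, from 0 to 8.54, then the shift along the tool's x, y, z in cm, then the turn about the tool's z in rad. A call has exactly 8 rows; each row shifts and turns the commanded pose from where the row before left it, along the tool's axes as they then stand; what a row does not reach is not made up. A row lasts 1/12 s, in which the tool goes at most 41.7 mm and 7.16 degrees, less where a joint would pass 70% of its speed; a pose out of reach is approached as far as the arm can. A call is refused whole if a number of a shift passes 4.17 or a number of a turn 0.125, either way. A call with a gripper value outside its range is refused whole. The fingers move at their own pace and stop on an object; FORCE is the grip in N (left out, the last holds). Time passes only in rows, so rows that do not move let the fingers close, or fill a call up. It gives the time, the measured TCP pose, the force, the opening and the grip force at its end, in the units of the state.
- env.observe(): the state, without advancing time (a new reading comes with each control period).
- optics.get_image(name): name is "scene" or "top" or "wrist"; returns a dict with "color" (384x512x3 uint8, red, green, blue), "intrinsics" (3x3 intrinsics, pixels), "pose" (4x4, takes a point from camera to world coordinates). Camera axes: x right, y up, looking along -z (the intrinsics and any distortion apply to the point x, -y, -z); pixel columns grow to the right and rows downward; lengths in m; the calibration is good to about 2 mm. A picture is of the moment at which its call begins. There is no depth.
- env.close_job(): hands the job in; it is judged then, once.
Trained networks look in a picture, given as the dict that the camera call returned (one of the last four; its "shot" number tells which), for a name from the list of things; names that differ only in an ending like _2 or _b are one class to them, and where a whole thing is asked for, a point or a joint stands for the part that bears it (a point fixed in the world has none). Each returns a list of dicts, best first, with "score" (0 to 1); they miss things now and then, are a little off and sometimes report something else, mostly with a low value. They report only what shows in the picture. A call takes as long as a camera call. They do not tell look-alikes from the thing itself.
- spotter.look_for(picture, query): "at" ([column, row] as shares, 0 to 1, of the picture: columns of its width, rows of its height, amid what is visible of it).
The state is a dict: "time_s": time; "q": joint angles; "qvel": joint speeds; "joint_efforts": joint torques, N m; "position": TCP position; "tool_rot": TCP orientation; "ft_force": force on the tool from outside, world axes, zero at the start; "wrist_torque": the same for the moment, N m; "grip_width": finger opening in m; "gripper_force": force on a finger pad.
Only numpy, scipy, OpenCV 4.12 (cv2) and the standard library are available. Lean on these libraries where they do the work, as an engineer would, in place of code of your own. Each camera call takes 0.05 s, during which the arm holds its last target. There are 200 camera calls.

### The job

Each lane of the vial dispenser is shut by a gate on a rocking lever. Press down the outer paddle of the lever that belongs to the lane holding the stout (thicker) vial, so that its gate lifts and the vial rolls out into the collecting tray, then let the lever come back up so the gate is shut again. Leave the slim vial waiting in its lane, do not touch the vials or the gates themselves, and do not disturb the bottle, bowl and jar standing around.

Things in the scene. Friction and masses are not known exactly. Their poses are not given: they have to be found in the camera images.
- dispenser: White vial dispenser fixed to the table, 312 x 142 mm without levers, 118 mm high. Origin on the table under its middle; z up, +y is its left, -x the tray end. Two open-topped lanes (middles at y = +35 and -35 mm, 64 mm wide, clear walls) slope 14 degrees down towards -x, from x = 150 to -30 mm, into one tray. Gates at x = 20 mm; lane floor there 42 mm high.
- tray (a point): Middle of the floor of the shared collecting tray, 5 mm above the table, at the dispenser's x = -93 mm. Tray inside 126 mm (x) by 134 mm (y), walls 50 mm high (26 mm on the lane side).
- lever_left (a joint): Rocking lever of the left (+y) lane: aluminium beam across the lane's wall, pivot (axis along the dispenser's x) at x = 20, y = +100, z = 100 mm. Rad: 0 at rest, gate down; grows as the outer paddle is pressed down; stop at 0.52. The stout vial passes only from about 0.45 on. A spring returns it when let go; pressing it fully takes about 5 N.
- lever_right (a joint): The same lever, mirrored, for the right (-y) lane: pivot at y = -100, z = 100 mm. 0 at rest, 0.52 fully pressed, spring return.
- paddle_left (a point): Middle of the top face of the left lever's outer paddle: grey plate 44 mm (x) by 40 mm (y), 8 mm thick, at the dispenser's x = 20, y = +170 mm, top 107 mm above the table at rest, 70 mm out from the pivot. Free space below; fully pressed its middle is about 35 mm lower and about 6 mm nearer the dispenser.
- paddle_right (a point): The same for the right lever, at the dispenser's x = 20, y = -170 mm.
- gate_left (a point): Aluminium gate plate, 30 mm wide, 3 mm thick, hanging from the inner end of the left lever into the left lane. This point is the middle of its lower edge, 8 mm above the lane floor at rest.
- gate_right (a point): The same on the right lever, in the right lane.
- stout_vial_center (a point): Middle of the stout vial: amber glass, white cap, 34 mm diameter, 60 mm long, about 70 g, lying across one of the lanes (either one), leaning on its gate. Rolls down by itself in about a second when the gate is up.
- slim_vial_center (a point): Middle of the slim vial: the same materials, 22 mm diameter, 60 mm long, about 35 g, lying across the other lane, leaning on its gate.
- gel_bottle: White bottle, 60 mm diameter, 140 mm high, standing to the right. Origin at the centre of its underside.
- steel_bowl: Steel bowl, 100 mm across, 45 mm high, to the left. Origin at the centre of its underside.
- swab_jar: Glass jar with steel cap, 64 mm diameter, 85 mm high, to the far left. Origin at the centre of its underside.
Things that resemble listed ones, but are neither listed nor needed, are in the scene too. What is shaped like the part that bears slim_vial_center but blue is not meant.

How it is judged:
By the outcome, as a careful person would: the job done as asked, in the order asked, and still so for the second after the job is handed in, with the robot touching nothing.
It also fails if it takes over 32 s, if anything falls off the work surface, if the arm or the gripper's body presses on something with over 40 N, if the wrist force passes 120 N, or if a joint passes its speed limit or range.

## Working session

There is one attempt and no reset: what is moved stays moved. The work goes in short steps, Python scripts to look and compute and a shell command to move; the robot and the scene stay as the last step left them, time stands still between calls to the robot, and variables do not carry over. Pictures are saved under pics/ and viewed, at most 10 in all, crops included, and the job is handed in when it is done.

```bash
mkdir -p pics
cat > h.py <<'E'
import numpy as np,cv2
from rig import env,optics,spotter
def shot(n,f):
    p=optics.get_image(n); cv2.imwrite('pics/'+f,p['color'][:,:,::-1]); return p
def find(p,q,k=3):
    return [(round(d['score'],2),round(d['at'][0]*512),round(d['at'][1]*384)) for d in spotter.look_for(p,q)[:k]]
def ray(p,u,v,z):
    K=np.array(p['intrinsics']);T=np.array(p['pose'])
    d=np.linalg.inv(K)@[u,v,1]; d=T[:3,:3]@[d[0],-d[1],-d[2]]
    return T[:3,3]+d*(z-T[2,3])/d[2]
E
python3 - <<'E'
from h import *
s=env.observe();print(s['time_s'],s['position'],s['tool_rot'],s['ft_force'])
H=dict(paddle_left=.107,paddle_right=.107,stout_vial_center=.065,slim_vial_center=.06,gate_left=.05,gate_right=.05,gel_bottle=.07,steel_bowl=.03,swab_jar=.04,dispenser=.05)
for n in('top','scene'):
    p=shot(n,n+'1.png')
    for q in H:
        print(n,q,[(*f,np.round(ray(p,f[1],f[2],H[q])[:2],3).tolist()) for f in find(p,q)])
E
```

```text
0.0 [ 0.13808614 -0.53207921  0.23070027] [[ 9.67956919e-01  2.51116305e-01 -6.52957104e-05]
 [ 2.51116123e-01 -9.67955830e-01  1.48460169e-03]
 [ 3.09604329e-04 -1.45342729e-03 -9.99998896e-01]] [-0.37316491  0.50116003  0.89027554]
top paddle_left [(0.7, 191, 202, [0.594, 0.179]), (0.25, 288, 220, [0.543, -0.095])]
top paddle_right [(0.98, 288, 219, [0.546, -0.095])]
top stout_vial_center [(0.6, 249, 206, [0.586, 0.016])]
top slim_vial_center [(0.41, 231, 206, [0.587, 0.069]), (0.41, 205, 141, [0.783, 0.149])]
top gate_left [(0.69, 190, 204, [0.593, 0.191])]
top gate_right [(0.56, 290, 218, [0.552, -0.106]), (0.5, 187, 202, [0.599, 0.2])]
top gel_bottle [(0.73, 405, 237, [0.496, -0.44]), (0.7, 190, 204, [0.592, 0.188])]
top steel_bowl [(0.91, 105, 229, [0.519, 0.447])]
top swab_jar [(0.73, 289, 218, [0.553, -0.104]), (0.68, 126, 179, [0.669, 0.387])]
top dispenser [(0.87, 240, 217, [0.555, 0.042])]
scene paddle_left [(0.87, 314, 182, [0.609, 0.158])]
scene paddle_right [(0.98, 227, 172, [0.557, -0.085])]
scene stout_vial_center [(0.78, 258, 187, [0.588, 0.001]), (0.42, 394, 205, [0.676, 0.381])]
scene slim_vial_center [(0.74, 317, 251, [0.795, 0.145]), (0.67, 325, 163, [0.516, 0.21]), (0.56, 273, 179, [0.561, 0.048])]
scene gate_left [(0.87, 315, 178, [0.561, 0.174])]
scene gate_right [(0.55, 226, 171, [0.516, -0.092])]
scene gel_bottle [(0.61, 113, 174, [0.514, -0.425]), (0.26, 317, 180, [0.581, 0.175])]
scene steel_bowl [(0.7, 400, 161, [0.507, 0.453])]
scene swab_jar [(0.59, 227, 170, [0.506, -0.089]), (0.56, 392, 206, [0.667, 0.385])]
scene dispenser [(0.7, 273, 181, [0.562, 0.048])]
```

View pics/top1.png

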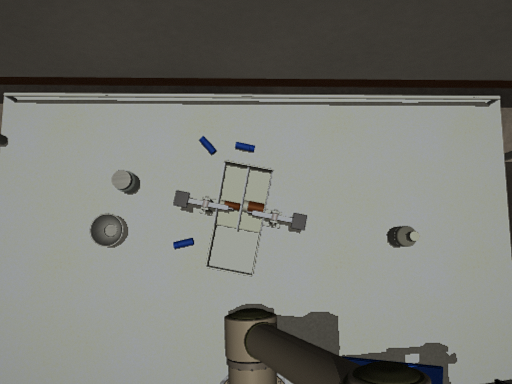

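View pics/scene1.png

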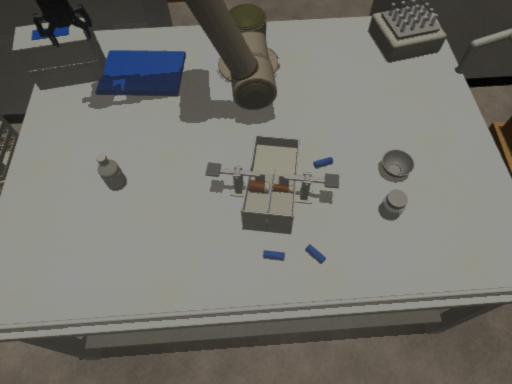

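The tray end faces the robot, with paddles at about (182,200) and (299,222) in the top view. Vials are at (232,206) and (256,206), and the right one looks thicker. I'll enlarge the images to check.

Run:
```python
from h import *
p=optics.get_image('top');a=cv2.resize(p['color'][150:280,170:310],None,fx=4,fy=4,interpolation=cv2.INTER_CUBIC)
L=ray(p,182,200,.107);R=ray(p,299,222,.107);print(L,R,np.linalg.norm(L-R))
q=optics.get_image('scene');b=cv2.resize(q['color'][135:235,205:345],None,fx=4,fy=4,interpolation=cv2.INTER_CUBIC)
L2=ray(q,332,181,.107);R2=ray(q,214,170,.107);print(L2,R2,np.linalg.norm(L2-R2))
cv2.imwrite('pics/c.png',a[:,:,::-1]);cv2.imwrite('pics/d.png',b[:,:,::-1])
for A,B in((L,R),(L2,R2)):print((A+B)/2,np.degrees(np.arctan2(*(A-B)[:2])))
```

```text
[0.59949908 0.20499925 0.107     ] [ 0.53786811 -0.12624579  0.107     ] 0.33692974791128444
[0.60923905 0.20890644 0.107     ] [ 0.54709484 -0.12176664  0.107     ] 0.3364618715774917
[0.5686836  0.03937673 0.107     ] 10.539849257222647
[0.57816695 0.0435699  0.107     ] 10.64359179374363
```

View pics/c.png

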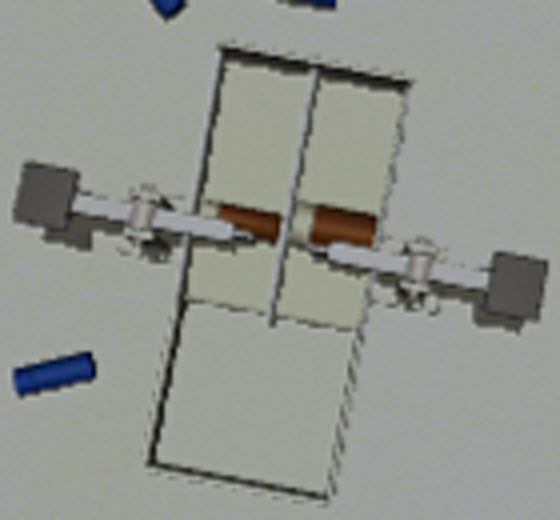

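View pics/d.png

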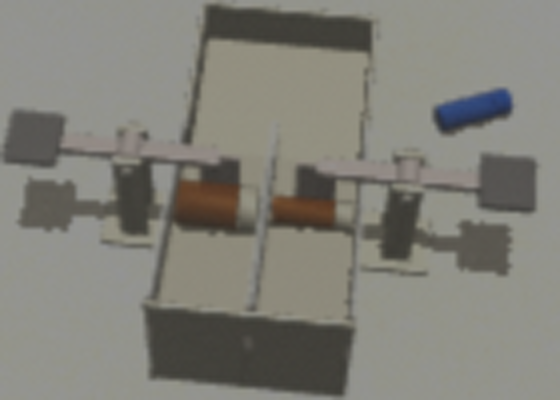

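The stout vial is in the right lane (thicker at (210,203) in the scene crop, right of the divider in the top crop). The right paddle is at about (0.543,-0.124), so I'll go above it with closed fingers.

```bash
python3 -m crank '[0,3,-1.8,0,0, 0,3,-1.8,0,0, 0,3,-1.8,0,0, 0,3,-1.8,0,0, 0,3,-1.8,0,0, 0,3,-1.8,0,0, 0,3,-1.8,0,0, 0,3,-1.8,0,0]'; python3 -m crank '[0,3,-1.8,0,0, 0,3,-1.8,0,0, 0,3,-1.8,0,0, 0,3,-1.8,0,0, 0,3,-1.8,0,0, 0,3,-1.8,0,0, 0,0,0,0,0, 0,0,0,0,0]'
cat > t.py <<'E'
import sys
from h import *
s=env.observe();R=np.array(s['tool_rot']);t=np.array(list(map(float,sys.argv[1:4])))
print(s['time_s'],np.round(s['position'],4),np.round(s['ft_force'],1),'tool cm',np.round(100*R.T@(t-s['position']),2),'yaw',np.degrees(np.arctan2(R[1,0],R[0,0])),s['grip_width'])
E
python3 t.py .543 -.124 .15
```

```text
time_s: 1.87
position: [0.3352, -0.3314, 0.2315]
tool_rot: [[0.968, 0.251, 0.0], [0.251, -0.968, -0.0], [0.0, 0.0, -1.0]]
ft_force: [0.7, -0.3, 0.2]
grip_width: 0.0003
gripper_force: 0.0
time_s: 2.53
position: [0.482, -0.1818, 0.2312]
tool_rot: [[0.967, 0.254, -0.0], [0.254, -0.967, -0.0], [-0.0, -0.0, -1.0]]
ft_force: [0.6, -0.6, 0.2]
grip_width: 0.0002
gripper_force: 0.0
2.5333 [ 0.482  -0.1818  0.2312] [ 0.6 -0.6  0.2] tool cm [ 7.37 -4.04  8.11] yaw 14.717551831896543 0.00020368768728734775
```

```bash
python3 -m crank '[0,1.85,-1,1.5,0, 0,1.85,-1,1.5,0, 0,1.85,-1,1.5,0, 0,1.85,-1,1.5,0, 0,0,0,0,0.11, 0,0,0,0,0.11, 0,0,0,0,0.11, 0,0,0,0,0.11]' >/dev/null; python3 t.py .543 -.124 .13
python3 - <<'E'
from h import *
a=shot('wrist','w1.png');b=optics.get_image('scene')
cv2.imwrite('pics/s2.png',cv2.resize(b['color'][120:240,180:350],None,fx=4,fy=4)[:,:,::-1])
print([(*f,ray(a,f[1],f[2],.107)) for f in find(a,'paddle_right')])
E
```

```text
3.2 [ 0.5424 -0.1269  0.1712] [0.8 0.2 0.4] tool cm [ 0.01 -0.3   4.12] yaw -11.06135232876432 -0.00028422763234608523
[(0.79, 211, 202, array([ 0.5525125 , -0.09268495,  0.107     ]))]
```

View pics/w1.png

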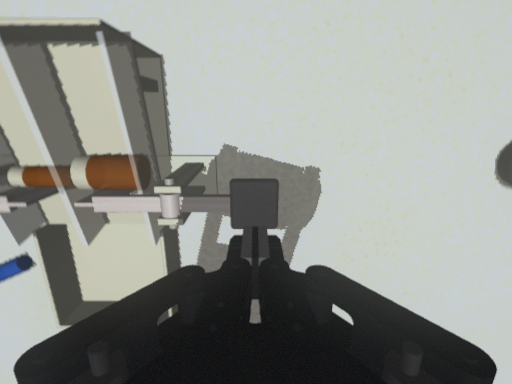

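View pics/s2.png

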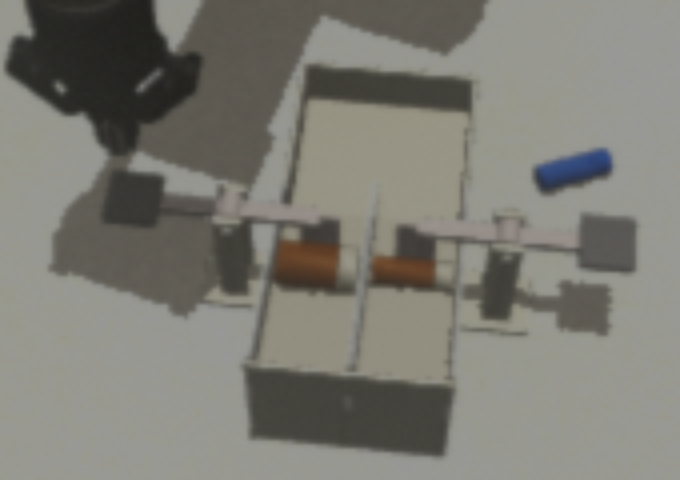

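The wrist view shows the paddle centred at about (254,203). The thick vial at (115,172) is in the lane of this lever.

```bash
python3 - <<'E'
from h import *
a=optics.get_image('wrist');print(ray(a,254,203,.107))
E
python3 t.py .546 -.125 .112
```

```text
[ 0.54495306 -0.12680634  0.107     ]
3.4 [ 0.5426 -0.1266  0.1714] [-0.5 -0.4  0.1] tool cm [ 0.31 -0.22  5.94] yaw -10.539629041957362 0.0003184030107507978
```

```bash
python3 -m crank '[0,0.1,0,1.5,0, 0,0.1,0,1.5,0, 0,0.05,0,1.5,0, 0,0,0,1.5,0, 0,0,0,0.5,0, 0,0,0,0.5,0, 0,0,0,0.5,0, 0,0,0,0.5,0]' >/dev/null; python3 t.py .545 -.126 .075
```

```text
4.0667 [ 0.5454 -0.1263  0.0917] [-2.2  2.1  3.6] tool cm [-0.04 -0.02  1.67] yaw -10.631032842579387 0.0001135688161042172
```

```bash
python3 -m crank '[0,0,0,0.5,0, 0,0,0,0.4,0, 0,0,0,0.3,0, 0,0,0,0.2,0, 0,0,0,0,0, 0,0,0,0,0, 0,0,0,0,0, 0,0,0,0,0]' >/dev/null; python3 t.py .545 -.126 .075
python3 - <<'E'
from h import *
b=optics.get_image('scene');t=optics.get_image('top')
cv2.imwrite('pics/s3.png',np.hstack([cv2.resize(x,(400,400)) for x in (b['color'][125:235,195:305],t['color'][160:280,190:310])])[:,:,::-1])
E
```

```text
4.7333 [ 0.5457 -0.1263  0.0775] [ 2.  -0.4  3.1] tool cm [-0.08 -0.02  0.25] yaw -10.668527362957471 0.00015677412436600107
```

View pics/s3.png

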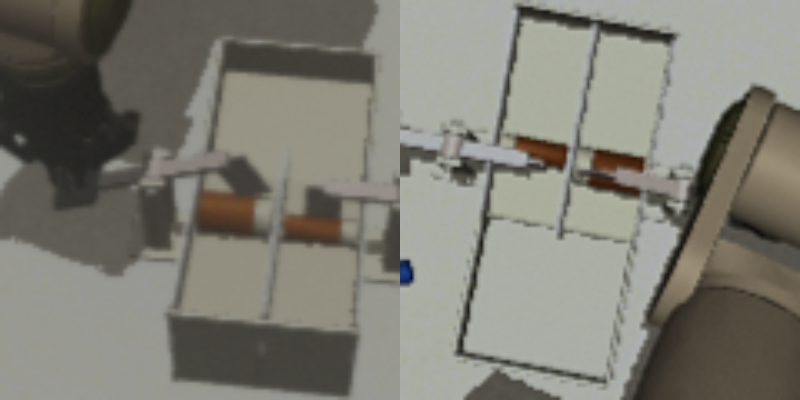

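The right gate has swung up partly, and the stout vial is still held. I'll press the last millimetres.

```bash
python3 -m crank '[0,0,0,0.2,0, 0,0,0,0.2,0, 0,0,0,0.1,0, 0,0,0,0,0, 0,0,0,0,0, 0,0,0,0,0, 0,0,0,0,0, 0,0,0,0,0]' >/dev/null; python3 t.py .545 -.126 .070
python3 - <<'E'
from h import *
b=optics.get_image('scene');print(find(b,'stout_vial_center'))
E
```

```text
5.5 [ 0.5455 -0.1261  0.0726] [-0.1 -0.3  4.9] tool cm [-0.05 -0.    0.26] yaw -10.664648055661422 -0.0004748786839162283
[(0.69, 265, 145)]
```

```bash
python3 -m crank '[0,0,0,0.1,0, 0,0,0,0,0, 0,0,0,0,0, 0,0,0,0,0, 0,0,0,0,0, 0,0,0,0,0, 0,0,0,0,0, 0,0,0,0,0]' >/dev/null; python3 t.py .545 -.126 .15
python3 - <<'E'
from h import *
b=optics.get_image('scene');print(find(b,'stout_vial_center'),find(b,'slim_vial_center'))
t=optics.get_image('top')
cv2.imwrite('pics/s4.png',np.hstack([cv2.resize(x,(400,400)) for x in (b['color'][125:235,195:305],t['color'][160:280,190:310])])[:,:,::-1])
E
```

```text
6.2667 [ 0.5455 -0.1261  0.0717] [0.2 0.4 5.9] tool cm [-0.05 -0.   -7.83] yaw -10.668975089783865 0.00024638796411746017
[] [(0.71, 273, 254), (0.49, 282, 188), (0.48, 315, 253)]
```

View pics/s4.png

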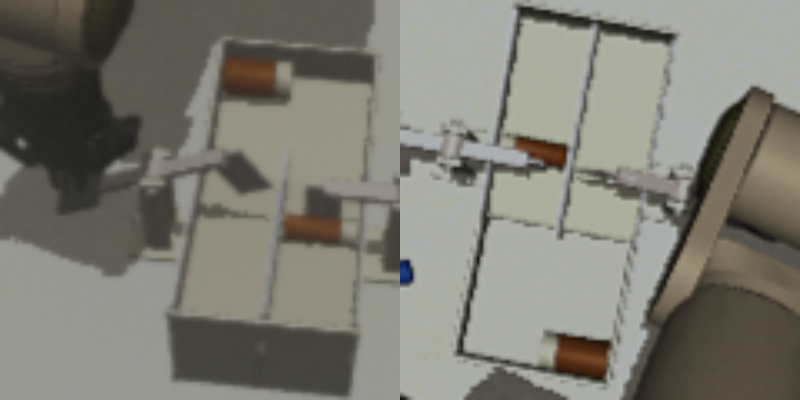

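The stout vial lies in the tray at the far wall, and the slim one is still waiting. I'll release the lever gently.

```bash
python3 -m crank '[0,0,0,-0.7,0, 0,0,0,-0.7,0, 0,0,0,-0.7,0, 0,0,0,-0.7,0, 0,0,0,-0.7,0, 0,0,0,-1,0, 0,0,0,-2,0, 0,0,0,-3,0]' >/dev/null; python3 -m crank '[0,0,0,-3,0, 0,0,0,-2,0, 0,0,0,0,0, 0,0,0,0,0, 0,0,0,0,0, 0,0,0,0,0, 0,0,0,0,0, 0,0,0,0,0]' >/dev/null; python3 t.py .545 -.126 .15
python3 - <<'E'
from h import *
b=optics.get_image('scene');t=optics.get_image('top')
cv2.imwrite('pics/s5.png',np.hstack([cv2.resize(x,(400,400)) for x in (b['color'][125:235,195:305],t['color'][160:280,190:310])])[:,:,::-1])
E
```

```text
7.8 [ 0.5452 -0.126   0.2155] [-0.6 -0.2  0. ] tool cm [-0.01  0.    6.55] yaw -10.670743811852851 -3.6199826177439397e-06
```

View pics/s5.png

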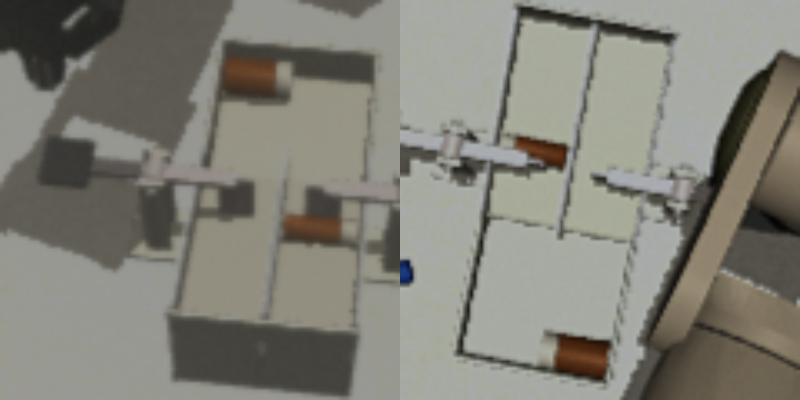

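The lever is back level with its gate shut, the stout vial is in the tray and the slim one is in its lane.

```bash
python3 -c "
from rig import env
print(env.close_job())"
```

```text
the job is handed in; nothing more can be done
None
```

I pressed the right lever and the stout vial rolled into the tray; that gate is shut again, the slim vial is still in its lane, and I handed the job in after about 8 s of robot time.

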